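# Draw the torch from its charger and shine it into the yellow socket

### The job

It is dark under the loft bed and I need to see to plug in: draw the red torch up out of its charging holder and shine it straight into the yellow-framed socket on the data hub's sloping panel (torch square to the panel, lens about 12 cm from the socket, not touching the hub). Finish while still holding the torch there, still and in the air; do not let go or put it down. Leave the mug, the bottle and the tape roll where they stand.

Things in the scene. Friction and masses are not known exactly. Their poses are not given: they have to be found in the camera images.
- torch: Red torch 156 mm long, 0.11-0.23 kg, standing lens down in its holder, any yaw. Origin at the lens centre (lower end); z runs from lens to tail (up at the start), light shines along -z. Round dark head 36 mm across, z 0-36 mm, tapering to 48; square red barrel 26 by 26 mm, z 48-150, flat sides facing +-x and +-y; rubber tail button 18 mm across, z 150-156. Centre of mass near z = 75 mm.
- holder: Grey charging holder, fixed block 84 by 84 mm, 52 mm high, origin at the centre of its underside. A vertical round blind hole in its middle, 39 mm wide, 42 mm deep, holds the torch's head; nothing locks it, it lifts straight up. About 114 mm of the torch stands above the rim.
- hub: Fixed data hub about 105 mm deep (x), 172 wide (y), 114 high; origin under its centre. Its black panel slopes 40 degrees from level, facing up and to the hub's own -x (roughly towards the robot). Three socket frames sit in a row on the panel, 50 mm apart, equally high: yellow, white and green in any order.
- socket_yellow: The yellow-framed socket, the target: square frame 36 by 36 mm standing 5 mm out of the sloping panel, with a 20 by 20 mm dark opening. Origin at its centre on the panel's face, 85 mm above the desk; z points squarely out of the panel (40 degrees from vertical, up and towards the robot's side), y runs level along the panel.
- socket_white: The white-framed socket beside it, same size and attitude, not the target; origin and axes as for the yellow one.
- socket_green: The green-framed socket beside it, same size and attitude, not the target; origin and axes as for the yellow one.
- mug: Bystander: blue mug, 76 mm across, 90 mm high, with a handle; origin at the centre of its underside. It and the torch's holder may stand on either side.
- bottle: Bystander: green bottle, 52 mm across, 140 mm high; origin at the centre of its underside.
- tape: Bystander: white tape roll lying flat, 90 mm across, 45 mm high, origin at the centre of its underside.
Things that resemble listed ones, but are neither listed nor needed, are in the scene too. Leave any brown or orange look-alike of the hub alone.

How it is judged:
By the outcome, as a careful person would: the job done as asked, in the order asked, and still so for the second after the job is handed in, while the arm keeps its last pose, push and grip.
It also fails if it takes over 34 s, if anything falls off the work surface, if the arm or the gripper's body presses on something with over 40 N, if the wrist force passes 120 N, or if a joint passes its speed limit or range.

### The arm

A 6-joint arm with a two-finger parallel gripper is mounted at the origin on the work surface. World frame = base frame: x ahead of the robot, y to its left, z up, the work surface at z = 0. Lengths are in mm, angles in degrees, forces in N, time in s.
With the tool pointing down it reaches from about 250 to 775 mm from the base axis. Payload 4 kg.
Tool frame: the origin (TCP) lies midway between the tips of the shut fingers; the grasp point (between the pads) lies 19 mm behind it; z points along the fingers, y is the direction in which the jaws open and shut (so a half turn about z gives the same grasp; the last joint's range is limited). The gripper opens to 94 mm and grips with 3 to 60 N. Pads are 16 mm wide; open, the fingers measure 119 mm over their backs; the gripper's body (75 mm by 177 mm) begins 78 mm behind the grasp point.
Start: joints at [69.551, 4.996, 78.535, -0, 96.463, -5.907], TCP at [138.106, 532.4, 172.606] pointing down, gripper open.
Joint ranges: [-177.83, 177.83], [-43.37, 116.18], [15.69, 146.23], [-61.86, 241.86], [9.47, 152.12], [-147.06, 147.06]. Speed limits (degrees/s): [159.86, 159.86, 180, 180, 180, 180].

### API

Orientations are given as [roll, pitch, yaw] about the fixed x, y, z axes, in that order (R = Rz(yaw) Ry(pitch) Rx(roll)).
In Python, from station import observe, camera, get_calibration, finish_job gives the robot as it stands.
- The arm moves only by the shell command python3 -m creep 'ROWS'. ROWS is JSON, a list of rows, each a list of 3 entries, a list of its own where there are three numbers: the shift along the world's x, y, z in cm, then the turn, a rotation vector about the world's x, y, z in degrees, then the finger opening in cm, from 0 to 9.4. A call has 1 to 8 rows; each row is the pose to reach, as a shift and turn from the pose measured when the call began; what a row does not reach only later rows make up. A row lasts 1/10 s, in which the tool goes at most 50 mm and 8.59 degrees, less where a joint would pass 70% of its speed; a pose out of reach is approached as far as the arm can. A call with a gripper value outside its range is refused whole. The fingers move at their own pace and stop on an object; the grip force is fixed at half the most. Time passes only in rows, so rows that repeat a pose let the fingers close. It gives the time, the measured TCP pose, the force and the opening at its end, in the units of the state.
- observe(): the state, without advancing time (a new reading comes with each control period).
- camera(name): name is "scene" or "top" or "wrist"; returns the picture (480x640x3 uint8, red, green, blue); there is no depth.
- get_calibration(name): a dict with "fx", "fy", "cx", "cy" (pixels), "rvec" (rotation vector, rad) and "tvec" (3), from world to camera coordinates, as OpenCV has them; the wrist camera has in their place "T_tool_cam" (4x4, takes a point from camera to tool coordinates, whose origin is the TCP and whose axes are the flange's). Camera axes: x right, y down, z forward; pixel columns grow to the right and rows downward; lengths in mm; the calibration is good to about 2 mm. A picture is of the moment at which its call begins: read the wrist's pose just before it. get_calibration takes no time and is no camera call.
- finish_job(): hands the job in, once; it reports no verdict.
The state is a dict: "time": time; "joint_positions": joint angles; "qvel": joint speeds; "tau": joint torques, N m; "ee_pos": TCP position; "tcp_rot": TCP orientation; "force": force on the tool from outside, world axes, zero at the start; "wrist_torque": the same for the moment, N m; "grip_width": finger opening in mm.
Only numpy, scipy, OpenCV 4.12 (cv2) and the standard library are available. Lean on these libraries where they do the work, as an engineer would, in place of code of your own. Each camera call takes 0.05 s, during which the arm holds its last target.

## Working session

There is one attempt and no reset: what is moved stays moved. The work goes in short steps, Python scripts to look and compute and a shell command to move; the robot and the scene stay as the last step left them, time stands still between calls to the robot, and variables do not carry over. Pictures are saved under pics/ and viewed, and the job is handed in when it is done.

```bash
mkdir -p pics; ls
python3 - <<'E'
from station import observe,camera,get_calibration
import cv2
print(observe())
for n in ["scene","top","wrist"]:
    print(n,get_calibration(n)); cv2.imwrite(f"pics/{n}0.png",camera(n)[:,:,::-1])
E
```

```text
pics
{'time': 0.0, 'joint_positions': array([ 6.95504554e+01,  5.03894374e+00,  7.86237231e+01,  1.95668713e-03,
        9.64639093e+01, -5.90571865e+00]), 'qvel': array([ 0.04245353, -0.03709548, -0.01595379,  0.04096584,  0.03176611,
        0.04122385]), 'tau': array([-2.28926720e-04, -3.40177917e+01, -3.02431226e+01,  7.18499604e-02,
        3.28727940e-02, -1.55641137e-04]), 'ee_pos': array([137.87507073, 531.79332709, 171.41490059]), 'tcp_rot': array([-1.79874296e+02, -1.49580464e-02,  1.65456376e+02]), 'force': array([-1.30317392, -0.01886756,  0.22296976]), 'wrist_torque': array([-0.05069312,  0.00188584,  0.01494217]), 'grip_width': 94.16331313710958}
scene {'fx': 469.2512750666151, 'fy': 469.2512750666151, 'cx': 320.8969647074045, 'cy': 242.78216627957846, 'rvec': array([ 1.29631692,  2.36819321, -0.8172456 ]), 'tvec': array([ 341.25026416, -345.44973857, 1440.99803534])}
top {'fx': 454.50533040117995, 'fy': 454.50533040117995, 'cx': 322.4468821628755, 'cy': 241.51093612363115, 'rvec': array([ 2.14165754, -2.1950244 ,  0.04412638]), 'tvec': array([ 37.11256835, 603.09258483, 785.50570801])}
wrist {'fx': 430.52413992406406, 'fy': 430.52413992406406, 'cx': 320.4508272502812, 'cy': 242.77921095708558, 'T_tool_cam': array([[ 4.59901926e-04, -9.69857510e-01, -2.43672320e-01,
         7.05464616e+01],
       [ 9.99999844e-01,  3.68845817e-04,  4.19308887e-04,
        -7.75782580e-02],
       [-3.16792357e-04, -2.43672475e-01,  9.69857528e-01,
        -2.12728779e+02],
       [ 0.00000000e+00,  0.00000000e+00,  0.00000000e+00,
         1.00000000e+00]])}
```

View pics/scene0.png

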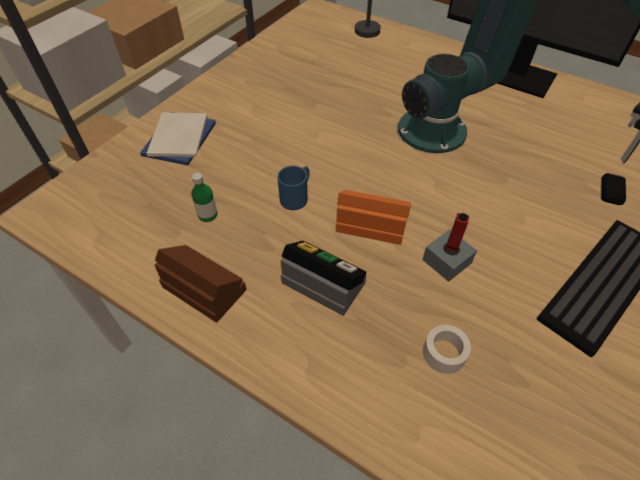

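View pics/top0.png

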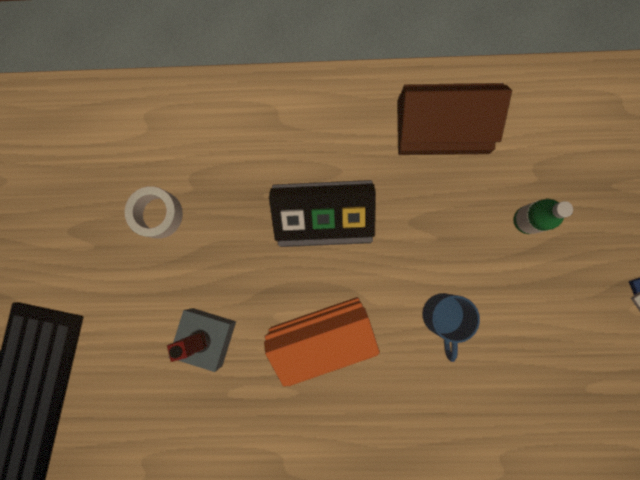

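View pics/wrist0.png

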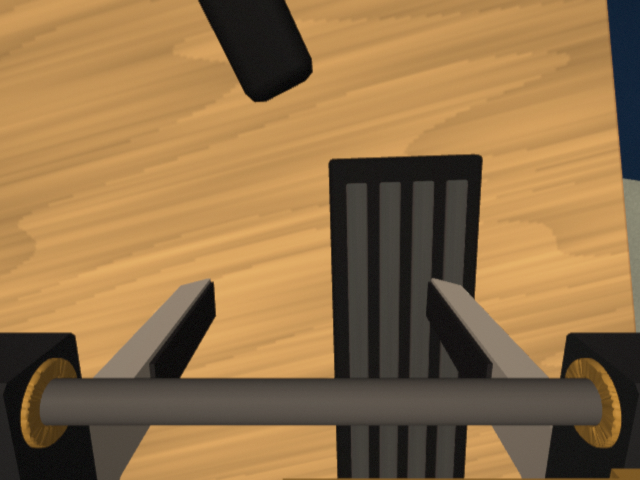

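The top view shows the red torch and grey holder at (190,347) and (203,340). The black hub is at (325,212), with its sockets white (292,220), green (323,218) and yellow (354,217). The orange (320,340) and brown (455,120) hubs are look-alikes, the tape is at (153,212), the mug at (450,317) and the bottle at (542,216).

Candidates: for the torch, only the red one at (190,347), since nothing else is red and upright. For the socket, yellow at (354,217) against white and green on the same panel. I'll check both in a close crop while measuring.

```bash
cat > h.py <<'E'
import cv2,numpy as np
from station import observe,camera,get_calibration
from scipy.spatial.transform import Rotation as R
def cam(n):
    c=get_calibration(n);K=np.array([[c['fx'],0,c['cx']],[0,c['fy'],c['cy']],[0,0,1]])
    if n=='wrist':
        o=observe();T=np.eye(4);T[:3,:3]=R.from_euler('xyz',o['tcp_rot'],degrees=True).as_matrix();T[:3,3]=o['ee_pos']
        W=np.linalg.inv(T@c['T_tool_cam']);return K,W[:3,:3],W[:3,3]
    return K,cv2.Rodrigues(c['rvec'])[0],c['tvec']
def ray(C,p):
    K,r,t=C;return -r.T@t, r.T@np.linalg.inv(K)@np.array([p[0],p[1],1.])
def onz(C,p,z):
    o,d=ray(C,p);return o+d*(z-o[2])/d[2]
def proj(C,X):
    K,r,t=C;q=K@(r@np.asarray(X,float)+t);return q[:2]/q[2]
def tri(obs):
    A=np.zeros((3,3));b=np.zeros(3)
    for C,p in obs:
        o,d=ray(C,p);d=d/np.linalg.norm(d);P=np.eye(3)-np.outer(d,d);A+=P;b+=P@o
    X=np.linalg.solve(A,b);return X,[np.round(proj(C,X)-p,1) for C,p in obs]
def blob(img,lo,hi,box):
    h=cv2.cvtColor(img,cv2.COLOR_RGB2HSV);m=cv2.inRange(h,lo,hi);k=np.zeros_like(m);x0,y0,x1,y1=box;k[y0:y1,x0:x1]=1;m*=k
    c=max(cv2.findContours(m,0,2)[0],key=cv2.contourArea);return c
E
python3 - <<'E'
from h import *
top=cv2.imread('pics/top0.png')[:,:,::-1].copy();sc=cv2.imread('pics/scene0.png')[:,:,::-1].copy()
T,S=cam('top'),cam('scene')
bt=dict(T=(260,170,390,260),S=(270,230,375,290))
rng=dict(y=((18,120,100),(32,255,255)),g=((45,80,40),(80,255,255)),w=((0,0,130),(179,60,255)))
P={}
for k,(lo,hi) in rng.items():
    ct=blob(top,lo,hi,bt['T']);cs=blob(sc,lo,hi,bt['S'])
    pt=np.array(cv2.minAreaRect(ct)[0]);ps=np.array(cv2.minAreaRect(cs)[0])
    P[k]=onz(T,pt,88.8);print(k,pt,ps,cv2.contourArea(ct),'planeT',P[k].round(1),'planeS',onz(S,ps,88.8).round(1),'tri',tri([(T,pt),(S,ps)]))
    print(cv2.minAreaRect(ct)) if 0 else None
d=P['y']-P['w'];print('row dir deg',np.degrees(np.arctan2(d[1],d[0])),np.linalg.norm(d))
for n,i,b in [('top',top,(130,290,260,390)),('sc',sc,(410,190,490,290)),('hub',top,(255,165,395,260)),('hubs',sc,(260,220,380,320))]:
    x0,y0,x1,y1=b;cv2.imwrite(f'pics/c_{n}.png',cv2.resize(i[y0:y1,x0:x1,::-1],None,fx=4,fy=4,interpolation=2))
a=[cv2.resize(cv2.imread(f'pics/c_{n}.png'),(400,300)) for n in('top','sc','hub','hubs')]
cv2.imwrite('pics/crops.png',np.vstack([np.hstack(a[:2]),np.hstack(a[2:])]))
for n,i in (('T',top),('S',sc)):
    h=cv2.cvtColor(i,cv2.COLOR_RGB2HSV)
E
```

```text
y [353.35079956 217.16575623] [307.50003052 246.50003052] 386.5 planeT [637.5 -31.3  88.8] planeS [639.9 -32.9  88.8] tri (array([638.32931368, -32.46163513,  87.20893316]), [array([ 0.7, -0.4]), array([0.6, 0.1])])
g [322.88320923 218.36547852] [326.20004272 256.6000061 ] 441.0 planeT [636.9  18.6  88.8] planeS [641.1  17.1  88.8] tri (array([638.13657754,  17.22326904,  85.38192441]), [array([ 0.9, -0.5]), array([0.7, 0.1])])
w [292. 220.] [346.50003052 265.50003052] 352.0 planeT [635.6  69.3  88.8] planeS [637.6  66.7  88.8] tri (array([636.45527401,  67.95559621,  88.25193637]), [array([ 0.8, -0.5]), array([0.7, 0. ])])
row dir deg -88.91558742323883 100.6111035313037
```

View pics/crops.png

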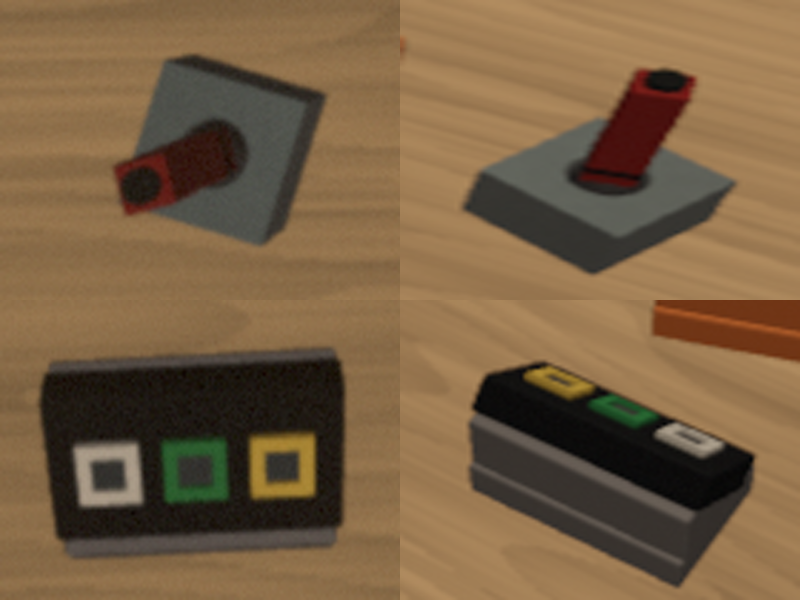

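The crops confirm both choices: a single red torch in the grey holder, and the yellow frame at the -y end of the black hub's row. Next I'll measure the torch's tail and yaw.

Run:
```python
from h import *
top=cv2.imread('pics/top0.png')[:,:,::-1].copy();sc=cv2.imread('pics/scene0.png')[:,:,::-1].copy()
T,S=cam('top'),cam('scene')
for n,i,b in(('T',top,(160,330,215,365)),('S',sc,(440,205,475,255))):
    h=cv2.cvtColor(i,cv2.COLOR_RGB2HSV);x0,y0,x1,y1=b
    m=((h[...,0]<8)|(h[...,0]>172))&(h[...,1]>130)
    k=np.zeros(m.shape,bool);k[y0:y1,x0:x1]=1;m&=k
    print(n,'all red',np.median(h[m],0))
    top_face=m&(h[...,2]>(105)) 
    print('vals',np.percentile(h[m][:,2],[5,25,50,75,95]))
    big=cv2.resize(i[y0:y1,x0:x1,::-1],None,fx=12,fy=12,interpolation=0);
    for g in range(x0,x1,5): cv2.putText(big,str(g),((g-x0)*12,10),0,.35,(255,255,255));cv2.line(big,((g-x0)*12,0),((g-x0)*12,big.shape[0]),(90,90,90),1)
    for g in range(y0,y1,5): cv2.putText(big,str(g),(0,(g-y0)*12+10),0,.35,(255,255,255));cv2.line(big,(0,(g-y0)*12),(big.shape[1],(g-y0)*12),(90,90,90),1)
    cv2.imwrite(f'pics/t_{n}.png',big)
# holder rough
for p in[(178,351)]: print(onz(T,p,164).round(1))
print(onz(S,(461,216),164).round(1), tri([(T,(178,351)),(S,(462,216))]))
```

```text
T all red [  5. 177.  54.]
vals [46. 51. 54. 85. 97.]
S all red [  2. 206.  73.]
vals [ 45.15  71.    73.    73.   108.85]
[439.1 231.8 164. ]
[441.1 231.2 164. ] (array([438.73392826, 232.58250405, 162.49943191]), [array([-0.2,  0.1]), array([-0.1,  0. ])])
```

View pics/t_T.png

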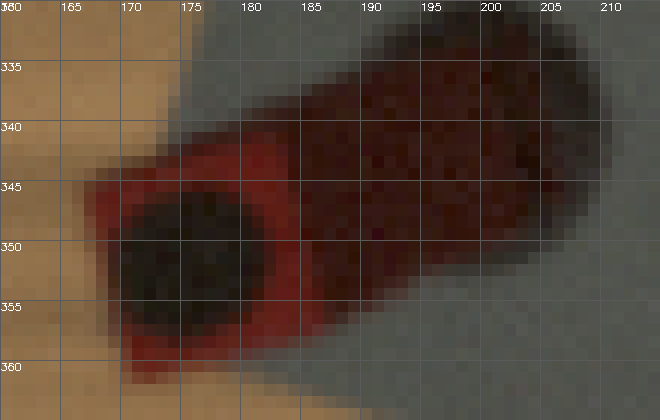

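View pics/t_S.png

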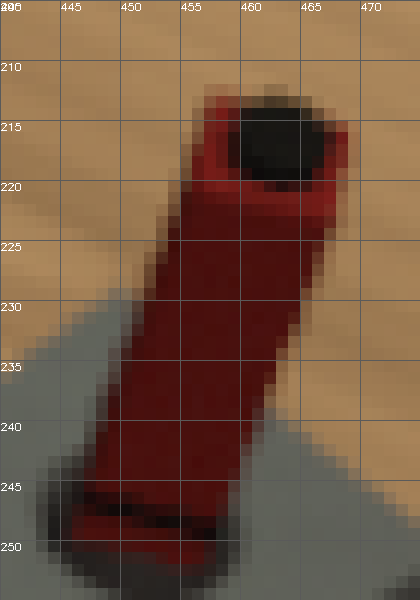

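Run:
```python
from h import *
T,S=cam('top'),cam('scene')
a=(175.7,351.9);s=(463.2,216.7)
print(onz(T,a,166),onz(S,s,166),tri([(T,a),(S,s)]))
c=[onz(T,p,160) for p in[(167,345),(183,340.5),(186.7,357.3),(170.5,361.5)]]
print(np.mean(c,0))
for i in range(4):
    d=c[(i+1)%4]-c[i];print(np.linalg.norm(d).round(1),np.degrees(np.arctan2(d[1],d[0])).round(1))
# hole centre at z=52
print(onz(T,(203,340),52))
o=observe();M=R.from_euler('xyz',o['tcp_rot'],degrees=True).as_matrix();print(M.round(3))
```

```text
[438.19395165 234.49313447 166.        ] [442.40808544 236.14604633 166.        ] (array([437.64671373, 235.81766136, 161.38179077]), [array([ 0.2, -0.1]), array([ 0.2, -0. ])])
[438.40831381 235.025362   160.        ]
24.5 -75.6
24.9 -167.4
24.6 103.2
24.5 12.3
[438.98699966 228.47200479  52.        ]
[[-0.968  0.251 -0.001]
 [ 0.251  0.968 -0.002]
 [ 0.    -0.002 -1.   ]]
```

The torch axis is near (439.5, 235) and its sides run at 13° and 103°. I'll go above it with the jaw axis at 103°, which is a 27.6° turn.

```bash
python3 -m creep '[[[2,-2,3],[0,0,5],9.4],[[5,-5,5],[0,0,10],9.4],[[9,-9,6],[0,0,15],9.4],[[13,-13,6],[0,0,20],9.4],[[17,-17,6],[0,0,27.6],9.4],[[20,-20,6],[0,0,27.6],9.4],[[23.5,-23.5,6],[0,0,27.6],9.4],[[26,-26,6],[0,0,27.6],9.4]]'
python3 -m creep '[[[2,-2,0],[0,0,0],9.4],[[3.6,-3.2,0],[0,0,0],9.4],[[3.6,-3.2,0],[0,0,0],9.4],[[3.6,-3.2,0],[0,0,0],9.4],[[3.6,-3.2,0],[0,0,0],9.4]]'
python3 - <<'E'
from h import *
C=cam('wrist');o=observe();print(o);cv2.imwrite('pics/w1.png',camera('wrist')[:,:,::-1])
print(proj(C,(439.5,235,166)),proj(C,(439.5,235,160)))
E
```

```text
time: 0.95
ee_pos: [397.9, 271.2, 231.5]
tcp_rot: [-179.9, -0.0, -166.9]
force: [0.8, 0.3, 0.0]
grip_width: 94.0
time: 1.45
ee_pos: [433.2, 239.9, 231.5]
tcp_rot: [-179.9, -0.0, -166.9]
force: [-0.0, 0.1, 0.2]
grip_width: 94.0
{'time': 1.45, 'joint_positions': array([ 2.24566393e+01, -2.22348728e+00,  7.92890570e+01, -6.17950754e-02,
        1.02976213e+02, -8.06954008e+01]), 'qvel': array([ 0.69259095, -0.15573755, -0.0885202 , -0.12319047, -0.01590726,
       -0.17945454]), 'tau': array([-4.23060274e-01, -2.83759636e+01, -3.02592158e+01, -3.28239275e-02,
        6.97297440e-02,  2.33717954e-03]), 'ee_pos': array([433.18685683, 239.85596796, 231.45548332]), 'tcp_rot': array([-1.79933811e+02, -3.14878316e-02, -1.66861832e+02]), 'force': array([-0.03843292,  0.0593682 ,  0.16051057]), 'wrist_torque': array([ 0.02320613,  0.00509162, -0.05935961]), 'grip_width': 93.951669339661}
[311.23896021 251.0552331 ] [311.42617744 248.75369899]
```

View pics/w1.png

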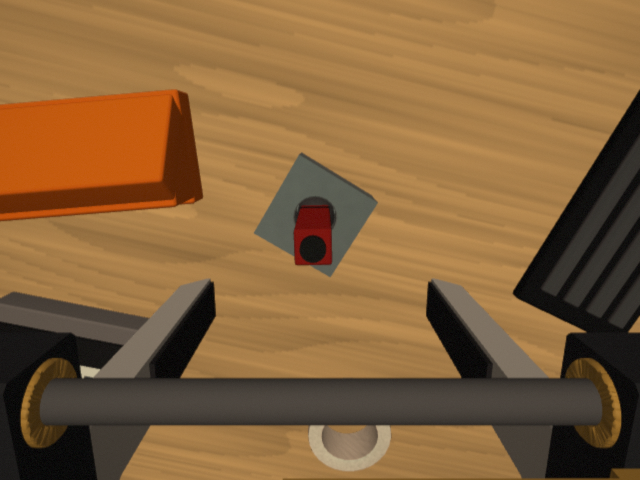

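The wrist view shows the torch squared to the jaws, with the tail button at about (313,249). I'll turn that into a position.

Run:
```python
from h import *
C=cam('wrist');i=cv2.imread('pics/w1.png')[:,:,::-1].copy()
h=cv2.cvtColor(i,cv2.COLOR_RGB2HSV)
k=np.zeros(h.shape[:2],np.uint8);k[236:262,299:327]=1
m=((h[...,2]<60)&(k>0)).astype(np.uint8)
c=max(cv2.findContours(m,0,2)[0],key=cv2.contourArea);e=cv2.minEnclosingCircle(c);print(e)
X=onz(C,e[0],166);print(X,X-observe()['ee_pos'])
r=(((h[...,0]<8)|(h[...,0]>172))&(h[...,1]>150)&(h[...,2]>90)).astype(np.uint8);r[:,:280]=0;r[:,350:]=0;r[280:]=0
c=max(cv2.findContours(r,0,2)[0],key=cv2.contourArea);q=cv2.minAreaRect(c);print(q,onz(C,q[0],160))
b=[onz(C,p,160) for p in cv2.boxPoints(q)]
for a in range(4):
  d=b[(a+1)%4]-b[a];print(np.linalg.norm(d).round(1),np.degrees(np.arctan2(d[1],d[0])).round(1))
```

```text
((312.43670654296875, 248.6392364501953), 13.578445434570312)
[437.68653157 235.55930681 166.        ] [  4.55394583  -4.44055887 -65.58305619]
((312.5, 236.5), (55.0, 37.0), 90.0) [430.95106195 233.94205284 160.        ]
24.7 103.2
38.3 13.5
25.5 -76.8
38.3 -167.7
```

```bash
python3 -m creep '[[[0.5,-0.4,-1],[0,0,0],9.4],[[0.5,-0.4,-4],[0,0,0],9.4],[[0.5,-0.4,-7],[0,0,0],9.4],[[0.5,-0.4,-10],[0,0,0],9.4],[[0.5,-0.4,-12],[0,0,0],9.4],[[0.5,-0.4,-13.6],[0,0,0],9.4],[[0.5,-0.4,-13.6],[0,0,0],9.4],[[0.5,-0.4,-13.6],[0,0,0],9.4]]'
python3 - <<'E'
from h import *
C=cam('wrist');o=observe();cv2.imwrite('pics/w2.png',camera('wrist')[:,:,::-1])
E
```

```text
time: 2.3
ee_pos: [437.8, 236.2, 95.4]
tcp_rot: [-179.9, -0.0, -166.8]
force: [0.1, 0.4, 0.1]
grip_width: 94.0
```

View pics/w2.png

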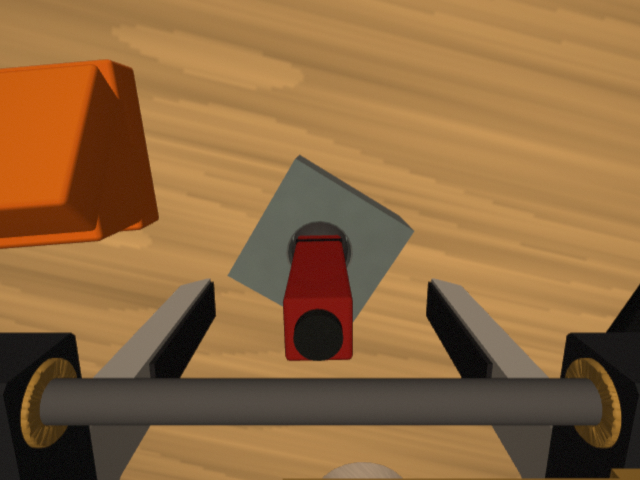

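The torch sits centred between the fingers, with the button at (318,334). Closing now.

```bash
python3 -m creep '[[[0,0,0],[0,0,0],6],[[0,0,0],[0,0,0],3.5],[[0,0,0],[0,0,0],0],[[0,0,0],[0,0,0],0],[[0,0,0],[0,0,0],0],[[0,0,0],[0,0,0],0],[[0,0,0],[0,0,0],0],[[0,0,0],[0,0,0],0]]'
```

```text
time: 3.15
ee_pos: [438.4, 236.4, 96.3]
tcp_rot: [-179.9, 0.1, -166.8]
force: [-0.6, 0.5, 0.2]
grip_width: 33.5
```

```bash
python3 -m creep '[[[0,0,0],[0,0,0],0],[[0,0,0],[0,0,0],0],[[0,0,0],[0,0,0],0],[[0,0,0],[0,0,0],0]]'
python3 -m creep '[[[0,0,0.3],[0,0,0],0],[[0,0,1],[0,0,0],0],[[0,0,2],[0,0,0],0],[[0,0,3.5],[0,0,0],0],[[0,0,5],[0,0,0],0],[[0,0,7],[0,0,0],0],[[0,0,9],[0,0,0],0],[[0,0,9],[0,0,0],0]]'
python3 - <<'E'
from h import *
o=observe();print(o['joint_positions'],o['force']);cv2.imwrite('pics/s3.png',camera('scene')[:,:,::-1]);cv2.imwrite('pics/w3.png',camera('wrist')[:,:,::-1])
E
```

```text
time: 3.55
ee_pos: [438.4, 236.3, 96.2]
tcp_rot: [-179.9, 0.0, -166.8]
force: [0.1, -0.5, -0.4]
grip_width: 25.4
time: 4.35
ee_pos: [440.4, 237.1, 190.7]
tcp_rot: [180.0, 0.5, -166.8]
force: [0.2, -0.6, -0.9]
grip_width: 25.9
[ 2.18552027e+01 -1.96005275e+00  8.36184684e+01 -6.98330871e-02
  9.78490008e+01 -8.13489258e+01] [ 0.15299883 -0.60612198 -0.88795287]
```

View pics/s3.png

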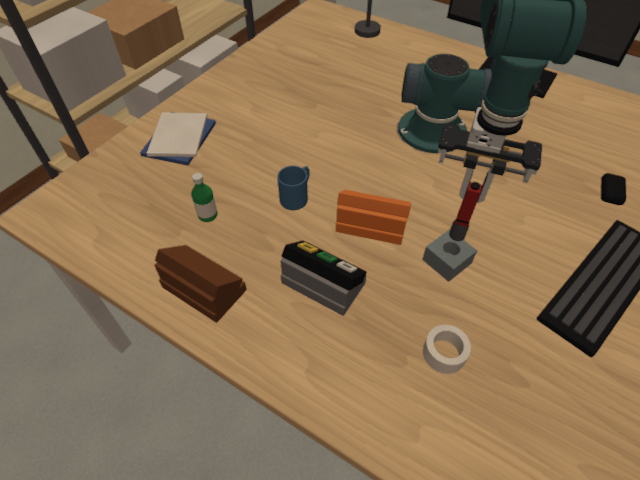

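View pics/w3.png

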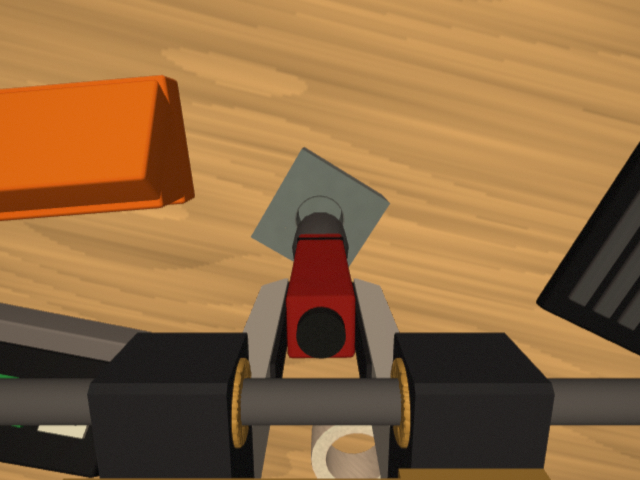

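The torch is held and clear of the holder, hanging in line with the tool. The lens is about 86 mm beyond the TCP. Next I'll work out the goal shift and turn.

```bash
cat > goal.py <<'E'
from h import *
S=np.array([641.7,-32,85.]);yaw=np.radians(1.2);t=np.radians(40)
n=np.array([-np.sin(t)*np.cos(yaw),-np.sin(t)*np.sin(yaw),np.cos(t)]);hy=np.array([-np.sin(yaw),np.cos(yaw),0])
if __name__=='__main__':
    o=observe();M=R.from_euler('xyz',o['tcp_rot'],degrees=True).as_matrix()
    y=hy*np.sign(hy@M[:,1]);G=np.column_stack([np.cross(y,-n),y,-n])
    P=S+n*(120+86.2)
    print('goal',P,'shift cm',(P-o['ee_pos'])/10,'rotvec',np.degrees(R.from_matrix(G@M.T).as_rotvec()))
    print(S+n*120,o['ee_pos'],o['joint_positions'].round(1))
E
python3 goal.py
```

```text
goal [509.18626371 -34.77576708 242.95836417] shift cm [  7.04873346 -27.12484527   5.61526092] rotvec [  5.05395233 -39.62278664 -11.49230152]
[564.58240371 -33.61538336 176.92533317] [438.69892912 236.47268562 186.80575494] [ 21.9  -1.8  83.9  -0.1  97.8 -81.3]
```

```bash
python3 -m creep '[[[0,0,2],[0,0,0],0],[[0,0,5],[0,0,0],0],[[0,-1,8],[0,0,-2],0],[[0,-3,10],[0,0,-4],0],[[0,-6,11],[0,0,-6],0],[[0,-9,11],[0,0,-8],0],[[0,-12,11],[0,0,-10],0],[[0,-15,11],[0,0,-12],0]]'
python3 -m creep '[[[0.5,-2,0],[0,0,0],0],[[1,-4.5,0],[0,0,0],0],[[1.5,-7,0],[0,0,0],0],[[2,-9.5,0],[0,0,0],0],[[2,-11,0],[0,0,0],0],[[2,-11.5,0],[0,0,0],0],[[2,-11.5,0],[0,0,0],0]]'
python3 goal.py
```

```text
time: 5.25
ee_pos: [438.1, 85.4, 295.4]
tcp_rot: [-179.9, -0.0, -178.9]
force: [0.7, -0.5, -0.6]
grip_width: 26.2
time: 5.95
ee_pos: [457.8, -29.9, 294.2]
tcp_rot: [-180.0, -0.1, -178.9]
force: [0.3, -0.4, -1.2]
grip_width: 26.2
goal [509.18626371 -34.77576708 242.95836417] shift cm [ 5.14108293 -0.49034195 -5.12895638] rotvec [  0.81037193 -40.11987532   0.13337454]
[564.58240371 -33.61538336 176.92533317] [457.77543437 -29.87234754 294.24792797] [ -10.8   -6.1   75.8   -0.   110.4 -101.9]
```

```bash
python3 -m creep '[[[0.5,-0.1,0],[0,-5,0],0],[[1,-0.2,-0.3],[0.2,-10,0],0],[[1.7,-0.2,-1],[0.3,-15,0],0],[[2.3,-0.3,-1.7],[0.4,-20,0],0],[[3,-0.4,-2.5],[0.6,-25,0.1],0],[[3.7,-0.4,-3.2],[0.7,-30,0.1],0],[[4.4,-0.5,-4],[0.8,-34,0.1],0],[[4.8,-0.5,-4.6],[0.8,-37,0.1],0]]'
python3 goal.py
```

```text
time: 6.75
ee_pos: [504.8, -33.5, 246.6]
tcp_rot: [179.9, 36.9, -178.8]
force: [-0.2, -0.8, -1.5]
grip_width: 25.7
goal [509.18626371 -34.77576708 242.95836417] shift cm [ 0.43490229 -0.127632   -0.36330067] rotvec [-0.05203721 -3.09946777 -0.07390285]
[564.58240371 -33.61538336 176.92533317] [504.83724081 -33.49944708 246.59137087] [ -19.9  -32.   108.4   13.5   69.2 -112. ]
```

```bash
python3 -m creep '[[[0.2,-0.1,-0.2],[0,-1.5,0],0],[[0.4,-0.1,-0.4],[0,-3.1,0],0],[[0.4,-0.1,-0.4],[0,-3.1,0],0],[[0.4,-0.1,-0.4],[0,-3.1,0],0],[[0.4,-0.1,-0.4],[0,-3.1,0],0],[[0.4,-0.1,-0.4],[0,-3.1,0],0]]'
python3 goal.py
python3 - <<'E'
from h import *
for n in('scene','top','wrist'):cv2.imwrite(f'pics/{n}4.png',camera(n)[:,:,::-1])
t=cv2.imread('pics/top4.png')[130:370,200:520];s=cv2.imread('pics/scene4.png')[100:340,240:560]
cv2.imwrite('pics/both4.png',cv2.resize(np.hstack([t,s]),None,fx=1.25,fy=1.25))
E
```

```text
time: 7.35
ee_pos: [509.1, -34.3, 243.1]
tcp_rot: [179.9, 40.0, -178.7]
force: [-0.3, 0.9, -0.1]
grip_width: 25.8
goal [509.18626371 -34.77576708 242.95836417] shift cm [ 0.00823874 -0.04970242 -0.01914426] rotvec [-0.04238947  0.01600241 -0.10958446]
[564.58240371 -33.61538336 176.92533317] [509.10387628 -34.27874288 243.14980678] [ -21.   -33.9  111.2   15.6   65.7 -114. ]
```

View pics/both4.png

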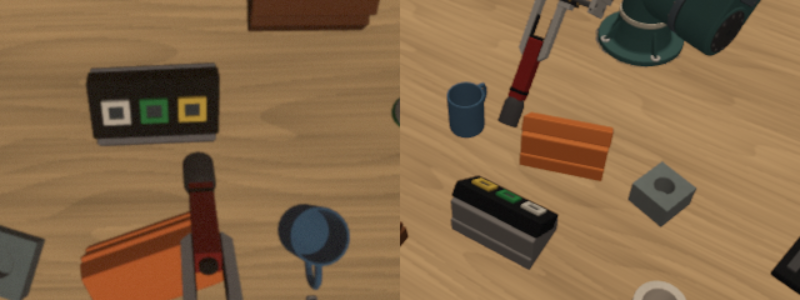

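View pics/wrist4.png

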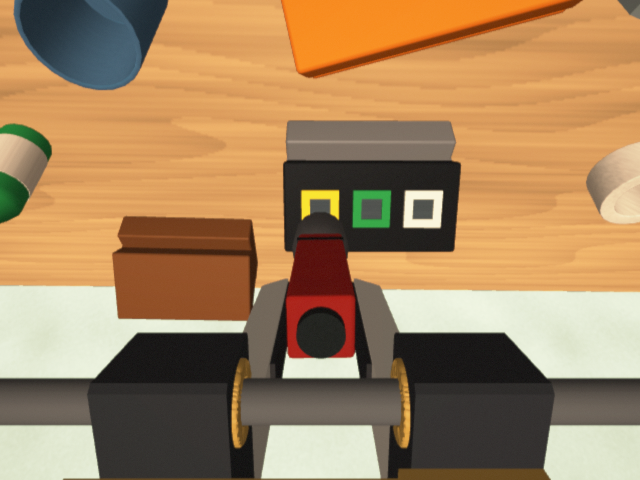

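The torch points at the yellow socket in all views. The wrist view shows yellow at (320,208) on the torch's centreline, and green and white to the side. Now I'll check alignment by comparing predicted keypoints with the image, including a possible tilt of the torch in the grip.

```bash
cat > chk.py <<'E'
from goal import *
import sys
tag=sys.argv[1]
o=observe();M=R.from_euler('xyz',o['tcp_rot'],degrees=True).as_matrix();z=M[:,2];p=o['ee_pos']
L=p+86.2*z
out=[]
for nm,b in(('top',(240,180,330,370)),('scene',(310,90,390,260)),('wrist',(250,180,400,370))):
    C=cam(nm);i=cv2.imread(f'pics/{nm}{tag}.png').copy();x0,y0,x1,y1=b
    f=590/(y1-y0) if nm!='wrist' else 3;f=min(f,3.1)
    g=cv2.resize(i[y0:y1,x0:x1],None,fx=f,fy=f)
    def dot(X,c):
        q=proj(C,X);cv2.circle(g,tuple(int(v) for v in((q-[x0,y0]+.5)*f)),3,c,-1);return q.round(1)
    print(nm,'lens',dot(L,(0,255,0)),'z36',dot(L-36*z,(255,255,0)),'z48',dot(L-48*z,(255,255,0)),'tail156',dot(L-156*z,(0,255,0)),'S',dot(S,(255,0,255)))
    for s in(-13,13):
        for a in (-13,13):
            for zz in(60,150): dot(L-zz*z+M[:,0]*s+M[:,1]*a,(0,255,255))
    for a in np.arange(0,6.28,.5): dot(L+18*(np.cos(a)*M[:,0]+np.sin(a)*M[:,1]),(255,255,255))
    for s in(-18,18):
        for a in(-18,18): dot(S+5*n+s*hy+a*np.cross(hy,n),(255,0,255))
    out.append(cv2.copyMakeBorder(g,0,max(0,600-g.shape[0]),0,0,0)[:600])
r=np.hstack(out);f=800/r.shape[1];cv2.imwrite(f'pics/chk{tag}.png',cv2.resize(r,None,fx=min(f,1),fy=min(f,1),interpolation=cv2.INTER_AREA))
E
python3 chk.py 4
```

```text
top lens [358.3 260.2] z36 [360.1 276.5] z48 [360.7 282.2] tail156 [367.5 344. ] S [353.6 214.9]
scene lens [325.9 198.4] z36 [331.6 182.8] z48 [333.5 177.6] tail156 [351.4 128.7] S [307.4 248.3]
wrist lens [320.3 236.1] z36 [320.3 249.2] z48 [320.3 254.3] tail156 [320.5 334.9] S [319.6 208.4]
```

View pics/chk4.png

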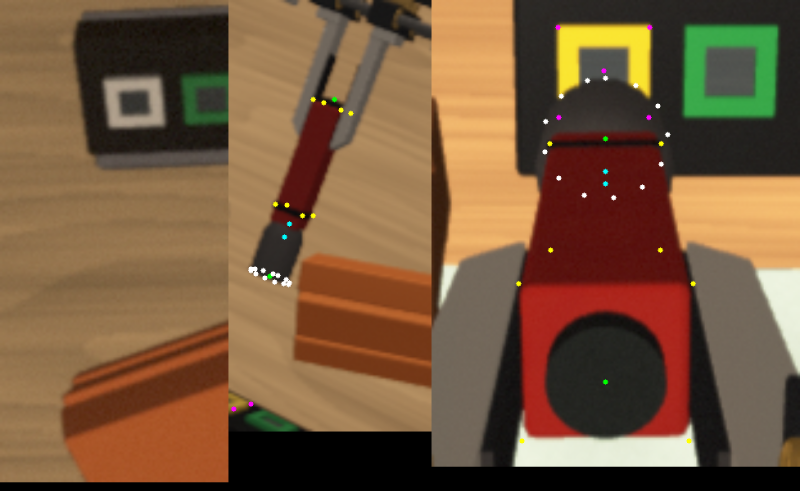

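The overlay agrees within a millimetre or two in the scene and wrist views: barrel edges, lens rim and yellow frame all line up. My top crop missed the torch, so I'll hold for half a second and check stillness and that view together.

```bash
python3 -m creep '[[[0,0,0],[0,0,0],0],[[0,0,0],[0,0,0],0],[[0,0,0],[0,0,0],0],[[0,0,0],[0,0,0],0],[[0,0,0],[0,0,0],0]]'
sed -i 's/(240,180,330,370)/(310,190,410,380)/' chk.py
python3 - <<'E'
from h import *
for n in('scene','top','wrist'):cv2.imwrite(f'pics/{n}5.png',camera(n)[:,:,::-1])
o=observe();print(o['qvel'].round(2),o['time'])
E
python3 chk.py 5; python3 goal.py
```

```text
time: 8.0
ee_pos: [509.0, -34.5, 242.8]
tcp_rot: [179.9, 40.0, -178.8]
force: [-0.2, -0.8, -2.1]
grip_width: 25.8
[-0.06  0.1  -0.02 -0.04 -0.01 -0.05] 8.15
top lens [358.3 260.2] z36 [360.1 276.5] z48 [360.7 282.3] tail156 [367.6 344. ] S [353.6 214.9]
scene lens [325.9 198.4] z36 [331.6 182.8] z48 [333.5 177.6] tail156 [351.4 128.7] S [307.4 248.3]
wrist lens [320.3 236.1] z36 [320.3 249.2] z48 [320.3 254.3] tail156 [320.5 334.9] S [319.7 208.4]
goal [509.18626371 -34.77576708 242.95836417] shift cm [ 0.01987651 -0.02799759  0.01094282] rotvec [-0.04625821  0.00197274 -0.08152682]
[564.58240371 -33.61538336 176.92533317] [508.98749864 -34.49579122 242.84893595] [ -21.   -33.9  111.2   15.6   65.7 -114. ]
```

View pics/chk5.png

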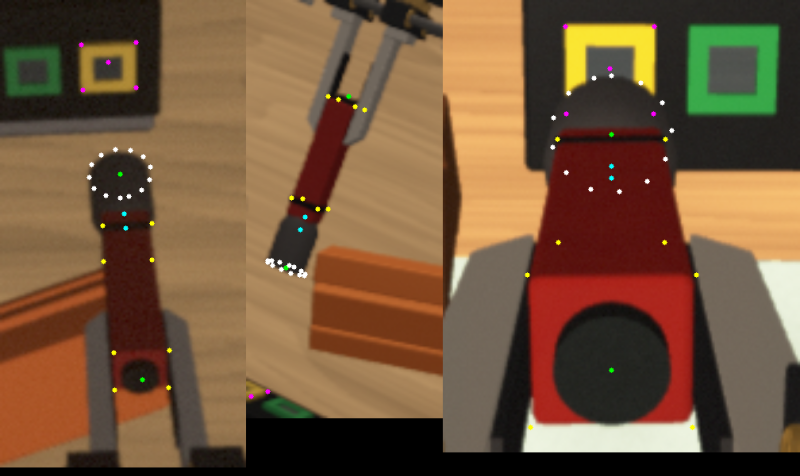

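All three views agree: the torch lies on the socket's normal, held and still. Handing in.

```bash
python3 -c "
from station import finish_job;print(finish_job())"
```

```text
the job is handed in; nothing more can be done
None
```

I drew the red torch straight up out of its holder and carried it over the orange look-alike. It is now held in the air, square to the hub's panel and shining into the yellow socket, with the lens 120 mm out by my measurement. I handed the job in at about 8.2 s of the 34 s.

- **Position:** the last check put the tool within about 0.4 mm and 0.1° of the worked-out goal. The arm was still and the grip steady at 25.8 mm.
- **Alignment:** predicted torch and socket outlines matched the pictures in all three views, to about 2 mm by eye. The torch's tail button was 2–3 pixels off the prediction in the wrist and top views, under about 3 mm. The two fixed cameras disagreed by 2–4 mm on absolute positions.
- **Surroundings:** nothing touched the hub or the bystanders, and the wrist force readings stayed around 2 N.

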